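# Bin a spent cork block in the lever-lid scrap bin

### The arm

A 6-joint arm with a two-finger parallel gripper is mounted at the origin on the work surface; the furniture and walls round the work are solid. World frame = base frame: x ahead of the robot, y to its left, z up, the work surface at z = 0. Lengths are in m, angles in degrees, forces in N, time in s.
With the tool pointing down it reaches from about 0.325 to 0.775 m from the base axis. Payload 5.5 kg.
Tool frame: the origin (TCP) lies midway between the tips of the shut fingers; the grasp point (between the pads) lies bot.pinch_z behind it (bot.pinch_z is the distance from the TCP to the grasp point, in m); z points along the fingers, x is the direction in which the jaws open and shut, and the axes are right-handed (so a half turn about z gives the same grasp; the last joint's range is limited). The gripper opens to 88 mm and grips with 3 to 60 N. Pads are 20 mm wide; open, the fingers measure 115 mm over their backs; the gripper's body (75 mm by 178 mm) begins 61 mm behind the grasp point.
Start: joints at [60.292, 5.22, 70.514, -0, 104.267, -3.249], TCP at [0.267, 0.537, 0.223] pointing down, gripper open.
Joint ranges: [-164.24, 164.24], [-49.07, 125.15], [9.68, 141.18], [-86.29, 266.29], [3.28, 154.24], [-151.56, 151.56]. Speed limits (degrees/s): [147.25, 147.25, 172.46, 180, 180, 180].

### API

Orientations are given as a 3x3 rotation matrix whose columns are the frame's x, y, z axes.
In Python, from bench import bot, effector, get_obs, cams, workorder, search_frame, cut_out, pinpoint gives the robot as it stands. Calls block until the motion is done:
- bot.reach(position, orientation): joint-space move of the TCP to a pose.
- bot.move_l(position, attitude=None, speed=0.15): straight line of the TCP; attitude=None keeps the orientation; speed is the mean speed in m/s.
- bot.move_j(angles): joint-space move.
- effector.command_gripper(opening, force=None): finger opening in m; force is the grip in N (None keeps the last); returns when the fingers have stopped.
- bot.wait(seconds).
- bot.solve_ik(position, orientation): joint angles nearest the present ones, or None.
- get_obs(): the state.
- cams.get_image(name): name is "scene" or "top"; returns (picture, depth): 480x640x3 uint8, red, green, blue; 480x640 float32, m along the optical axis (not along the pixel's ray), 0 where there is no reading.
- cams.camera_info(name): a dict with "fov_y" (degrees; the focal length in pixels is half the picture's height over the tangent of half this angle, whatever the lens; pixels are square), "cx", "cy" (the principal point, pixels), "dist" ([k1, k2, p1, p2, k3] as OpenCV has them; the pictures are not rectified), "rvec" (rotation vector, rad) and "tvec" (3), from world to camera coordinates, as OpenCV has them. Camera axes: x right, y down, z forward; pixel columns grow to the right and rows downward; lengths in m; the calibration is good to about 2 mm. A picture is of the moment at which its call begins. camera_info takes no time and is no camera call.
A pose or a line that the arm cannot do raises bot.IKError and nothing moves.
- workorder.finish_job(): hands the job in, once; it reports no verdict.
Trained networks look in the newest picture that a camera, given by its name, has taken for a name from the list of things; names that differ only in an ending like _2 or _b are one class to them, and where a whole thing is asked for, a point or a joint stands for the part that bears it (a point fixed in the world has none). Each returns a list of dicts, best first, with "conf" (0 to 1); they miss things now and then, are a little off and sometimes report something else, mostly with a low value. They report only what shows in the picture. A call takes as long as a camera call. They do not tell look-alikes from the thing itself.
- search_frame(camera, label): "position" ([x, y, z] in m, in the coordinates of the camera as it stood for that picture, good to about 4 mm: the middle of the surface that is visible of it).
- cut_out(camera, label): "mask" (480x640 bool, what is visible of it).
- pinpoint(camera, label): "position" ([x, y, z] in m, in the coordinates of the camera as it stood for that picture, good to about 4 mm: a listed point, or the origin of a listed thing).
The state is a dict: "time_s": time; "joint_positions": joint angles; "joint_vel": joint speeds; "joint_efforts": joint torques, N m; "tool_pos": TCP position; "tool_rot": TCP orientation; "ft_force": force on the tool from outside, world axes, zero at the start; "wrist_torque": the same for the moment, N m; "width": finger opening in m.
Only numpy, scipy, OpenCV 4.12 (cv2) and the standard library are available. Lean on these libraries where they do the work, as an engineer would, in place of code of your own. Each camera call takes 0.05 s, during which the arm holds its last target. There are 200 camera calls.

### The job

The cork rubbing block is soaked with wash-up solvent and belongs in the small lidded scrap bin. Without touching its lid, press the bin's lever down to its stop, move it sideways (away from the bin) under its catch and let it up into the notch so that the lid stays open by itself; then put the block in, unhook the lever and ease it slowly all the way back up, so that the lid comes down softly and is shut. The linkage is thin, so feel for the stops and do not force it (keep the push on the lever well under 25 N), and leave the other things on the table alone.

Things in the scene. Friction and masses are not known exactly. Their poses are not given: they have to be found in the camera images.
- bin: square bench bin of grey sheet steel with a flat steel lid hinged on its rear (+x) rim, fixed to the table. Origin: centre of its underside; -x is its front (towards the robot), y to its left, z up. 140 x 140 mm outside, walls 3 mm, inner floor 9 mm and rim 118 mm above the table. Its lever runs along the right wall to a tread in front of the bin
- pivot (a point): pivot of the lever on the bin's right wall, in the bin's frame at x = 18, y = -92, z = 62 mm; axes as the bin's. From here the lever, a 10 mm round bar, runs forward (-x) through the slot of the catch plate to the tread
- slot (a point): foot of the upright slot in the steel catch plate (5 mm thick, top 102 mm high, at the bin's front right corner), nominally in the bin's frame at x = -92, y = -92, z = 38 mm; axes as the bin's. The lever bar moves up and down in the 13 mm wide slot and rests on this foot, which has a firm rubber cushion, when fully pressed. The plate is screwed on by hand: the real foot is up to 5 mm higher or lower, so feel for it
- notch (a point): middle of the hooked notch at the slot's foot, 17 mm outward (bin's -y) of slot, same frame. Lever on the foot: it can be moved out here under a lip with 2 mm to spare; let up, it rises 3 mm behind the lip and stays hooked. To unhook: down to the foot, inward (+y) to the slot's inner side, then up. Moves with the same unknown height as the slot
- tread (a point): middle of the upper face of the tread, a small steel pedal plate 46 mm long, 50 mm wide between two side flanges that stand 8 mm over it; x points back along the lever to the pivot, 161 mm away. About 94 mm above the table at rest, 41 (+-8) mm fully pressed (tilts from 9 deg nose up to 10 deg down). Takes 5 to 8 N, at the stop 5 to 10 N more per mm. Hooked: 27 mm farther out, 8 mm over the lowest position
- lever (a joint): press of the lever, rad: 0 = up at rest, about 0.33 fully pressed, about 0.28 hooked in the notch (both +-0.05). A spring pushes it back up
- side_swing (a joint): sideways swing of the lever's front arm, about an upright pin 20 mm in front of the pivot, rad: 0 = in the upright slot, about 0.19 hooked in the notch, growing outward (bin's -y). Pushed by the tread's flanges or by friction on the tread; a very light spring centres it
- lid (a joint): opening of the lid, rad: 0 = shut, about 1.7 (upright) with the lever fully pressed, 1.2 to 1.65 with the lever hooked. Linked to the lever by a push rod: 31 mm/s at the tread is about 1 rad/s of lid. Closing faster than 2.2 rad/s near the rim counts as a slam
- lid_edge (a point): middle of the lid's front edge, 148 mm from its hinge; 121 mm above the table when shut, about 265 mm and over the rear third of the bin when hooked open
- cork_block: plain cork rubbing block, 45 x 70 x 28 mm (x, y, z), lying flat, about 35 g. Origin: centre of its underside; grasp across its 45 mm width
- ink_tin: round tin, 67 mm wide and 54 mm high, a bystander. Origin: centre of its underside
- tape_roll: roll of masking tape lying flat, 83 mm wide, 19 mm high, a bystander. Origin: centre of its underside
- height_gauge: small steel C-shaped gauge, 26 x 60 x 44 mm, a bystander. Origin: centre of its underside
Mind the look-alikes: they are no part of the job. What is shaped like the cork_block but green or orange is not meant.

How it is judged (in metres and radians):
On the way, in this order (a step that is already met when the one before it is completed fails the run):
1. the lever is hooked in the notch, let go, and the lid stands open (value of joint side_swing above 0.12 rad and value of joint lever above 0.22 rad and value of joint lid above 1 rad and contact force between the fingers and bin below 0.2 N), for 0.3 s.
2. the cork block lies let go in the bin while the lid is still held open by the hooked lever (x of cork_block in the frame of bin between -0.07 and 0.07 m and y of cork_block in the frame of bin between -0.07 and 0.07 m and z of cork_block in the frame of bin below 0.07 m and contact force between the fingers and cork_block below 0.1 N and value of joint side_swing above 0.12 rad and value of joint lid above 1 rad), for 0.2 s.
At the end, for the whole second after the job is handed in: The cork block lies at rest inside the bin, the lever is unhooked and fully up (within 0.02 rad) in its upright slot and the lid is shut (within 0.06 rad) (x of cork_block in the frame of bin between -0.07 and 0.07 m and y of cork_block in the frame of bin between -0.07 and 0.07 m and z of cork_block in the frame of bin below 0.07 m and value of joint each of lid, side_swing below 0.06 rad and value of joint lever below 0.02 rad and linear speed of cork_block below 0.03 m/s); the robot touches nothing.
It fails at once if the lever is forced: pushed with more than 25 N (contact force between any of the fingers, the arm and lever above 25 N).
It fails at once if the lid slams: it closes faster than 2.2 rad/s within the last 0.6 rad (value of joint lid below 0.6 rad and velocity of joint lid below -2.2 rad/s).
It fails at once if the robot touches the lid (over 1 N) (contact force between any of the fingers, the arm and lid above 1 N).
It fails at once if a bystander (ink tin, tape roll or gauge) is moved more than 20 mm (distance of any of ink_tin, tape_roll, height_gauge from where it was at the start of the episode above 0.02 m).
It also fails if it takes over 67 s, if anything falls off the work surface, if the arm or the gripper's body presses on something with over 40 N, if the wrist force passes 120 N, or if a joint passes its speed limit or range.

## Working session

There is one attempt and no reset: what is moved stays moved. The work goes in short steps, each a Python script; the robot and the scene stay as the last script left them, time stands still between calls to the robot, and variables do not carry over. Pictures are saved under pics/ and viewed, about 8 in all and at most 12, crops included, and the job is handed in when it is done.

```bash
ls; mkdir -p pics
cat > h.py <<'E'
import numpy as np, cv2
from bench import bot, effector, get_obs, cams, workorder, search_frame, cut_out, pinpoint
def w(cam,p):
    i=cams.camera_info(cam); R=cv2.Rodrigues(np.array(i["rvec"],float))[0]
    return R.T@(np.array(p)-np.array(i["tvec"]).ravel())
def px(cam,P):
    i=cams.camera_info(cam); f=240/np.tan(np.radians(i["fov_y"]/2))
    K=np.array([[f,0,i["cx"]],[0,f,i["cy"]],[0,0,1]])
    return cv2.projectPoints(np.array([P],float),np.array(i["rvec"],float),np.array(i["tvec"],float),K,np.array(i["dist"],float))[0].ravel()
def cloud(cam,depth,mask):
    i=cams.camera_info(cam); f=240/np.tan(np.radians(i["fov_y"]/2))
    K=np.array([[f,0,i["cx"]],[0,f,i["cy"]],[0,0,1]])
    v,u=np.nonzero(mask&(depth>0)); z=depth[v,u]
    n=cv2.undistortPoints(np.stack([u,v],1).astype(float)[:,None],K,np.array(i["dist"],float))[:,0]
    R=cv2.Rodrigues(np.array(i["rvec"],float))[0]
    return (np.c_[n*z[:,None],z]-np.array(i["tvec"]).ravel())@R, np.stack([u,v],1)
def save(n,im): cv2.imwrite(f"pics/{n}.png",cv2.cvtColor(im,cv2.COLOR_RGB2BGR))
E
python3 - <<'E'
from h import *
np.set_printoptions(precision=4,suppress=True)
for c in ("scene","top"):
    im,d=cams.get_image(c); save(c+"0",im)
    for l in ("bin","pivot","slot","notch","tread","lid_edge","cork_block","ink_tin","tape_roll","height_gauge"):
        for r in pinpoint(c,l)[:4]:
            P=w(c,r["position"]); print(c,l,round(r["conf"],2),P,px(c,P).round())
print(get_obs()["time_s"],bot.pinch_z,get_obs()["tool_rot"])
E
```

```text
pics
scene bin 0.61 [0.5818 0.117  0.0013] [360. 270.]
scene pivot 0.69 [0.6194 0.0291 0.0646] [404. 263.]
scene slot 0.83 [0.5106 0.0031 0.043 ] [367. 299.]
scene tread 0.59 [ 0.4686 -0.0084  0.0952] [354. 289.]
scene lid_edge 0.73 [0.5076 0.1018 0.1205] [338. 239.]
scene cork_block 0.79 [ 0.4386  0.3017 -0.0027] [261. 247.]
scene cork_block 0.75 [ 0.3227  0.2906 -0.0031] [216. 267.]
scene cork_block 0.66 [ 0.4334  0.4209 -0.0026] [237. 222.]
scene ink_tin 0.82 [0.5517 0.3893 0.0002] [286. 214.]
scene tape_roll 0.98 [ 0.3706 -0.0912  0.001 ] [331. 380.]
scene height_gauge 0.8 [ 0.5977 -0.1425 -0.0017] [451. 346.]
top bin 0.77 [ 0.5784  0.1185 -0.0065] [320. 210.]
top pivot 0.57 [0.6185 0.0316 0.0652] [361. 184.]
top pivot 0.31 [ 0.5909 -0.1388  0.    ] [435. 201.]
top notch 0.42 [ 0.5534  0.3943 -0.003 ] [195. 224.]
top tread 0.64 [ 0.4635 -0.0061  0.0938] [385. 258.]
top lid_edge 0.59 [0.5035 0.0981 0.1211] [332. 238.]
top cork_block 0.97 [ 0.3171  0.293  -0.0013] [242. 332.]
top cork_block 0.96 [0.4348 0.304  0.0037] [236. 277.]
top cork_block 0.76 [ 0.4263  0.4206 -0.0041] [183. 283.]
top ink_tin 0.71 [0.5506 0.3917 0.0015] [195. 225.]
top tape_roll 0.87 [ 0.3684 -0.0853 -0.0028] [416. 302.]
top tape_roll 0.18 [ 0.5789  0.1166 -0.0016] [321. 209.]
top height_gauge 0.87 [ 0.5935 -0.1413 -0.0014] [436. 200.]
1.1 0.0187 [[ 0.4456  0.8952 -0.    ]
 [ 0.8952 -0.4456 -0.    ]
 [-0.     -0.     -1.    ]]
```

View pics/scene0.png

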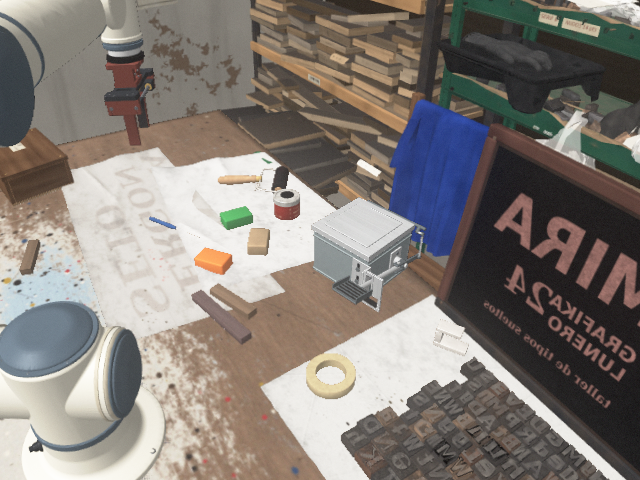

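View pics/top0.png

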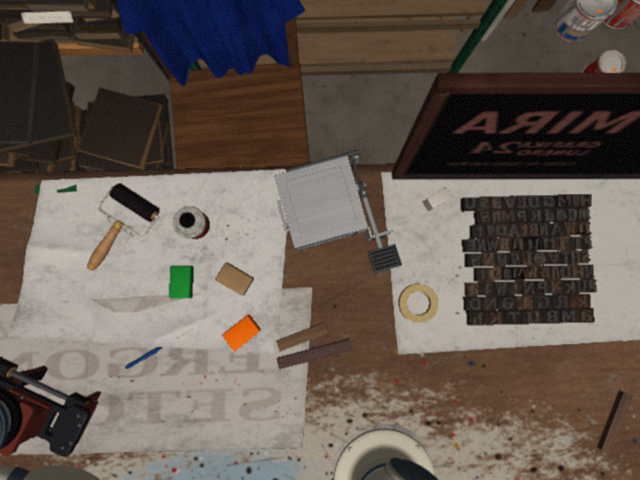

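Three blocks fit the shape: the brown one at scene (259,240) / top (235,278), the green one at top (181,282) and the orange one at top (241,332). The plain cork one is the brown block. I'll measure yaws and confirm with a crop.

Run:
```python
from h import *
np.set_printoptions(precision=4,suppress=True)
im,d=cams.get_image("top")
def rect(P):
    c,s,a=cv2.minAreaRect((P[:,:2]*1000).astype(np.float32)); return np.array(c),np.array(s),a
for r in cut_out("top","cork_block"):
    P,uv=cloud("top",d,r["mask"]); t=P[P[:,2]>.018]
    print("block",r["conf"],uv.mean(0),im[r["mask"]].mean(0),rect(t),np.median(t[:,2]))
for l in ("bin","lid","lever","tread"):
  for r in cut_out("top",l)[:1]:
    P,uv=cloud("top",d,r["mask"]); print(l,r["conf"],uv.mean(0),len(P))
    if l in("bin","lid"):
        t=P[(P[:,2]>.112)&(P[:,2]<.13)]; print(rect(t),np.median(t[:,2]))
A,uv=cloud("top",d,np.ones(d.shape,bool))
m=(np.hypot(A[:,0]-.466,A[:,1]+.007)<.06)&(A[:,2]>.07)&(A[:,2]<.115); t=A[m]; print("tread",len(t),rect(t),np.median(t,0),t[:,2].min(),t[:,2].max())
s,_=cams.get_image("scene")
a=cv2.resize(im[150:350,150:450],(780,520)); save("crop_top",a)
b=cv2.resize(s[190:320,220:440],(800,473),interpolation=cv2.INTER_CUBIC); save("crop_scene",b)
```

```text
block 0.9 [233.5057 277.9527] [133.896  106.1795  73.4701] (array([432.7665, 306.1659]), array([69.9079, 44.8677]), 57.372501373291016) 0.027493100327494212
block 0.89 [181.1975 280.9304] [ 37.5681 115.2302  50.5136] (array([428.9887, 418.7607]), array([45.7276, 70.2432]), 87.31622314453125) 0.027322781887181062
block 0.88 [241.4318 331.6778] [207.9372  97.1015  23.0227] (array([319.0157, 291.89  ]), array([46.3791, 69.51  ]), 37.098575592041016) 0.02765980793528753
bin 0.61 [329.2845 205.7171] 7617
(array([582.353 , 106.9689]), array([152.1565, 172.6723]), 13.902101516723633) 0.12332305214788816
lid 0.79 [321.03  200.261] 5861
(array([581.9398, 108.7368]), array([151.8487, 168.8959]), 14.03302001953125) 0.1233153930005435
lever 0.67 [377.6182 236.924 ] 1053
tread 0.68 [380.3695 246.2339] 885
tread 841 (array([482.4295,  -0.836 ]), array([84.1818, 57.4553]), 11.706242561340332) [ 0.47   -0.0013  0.0938] 0.07023943861466739 0.10866720064031753
```

View pics/crop_top.png

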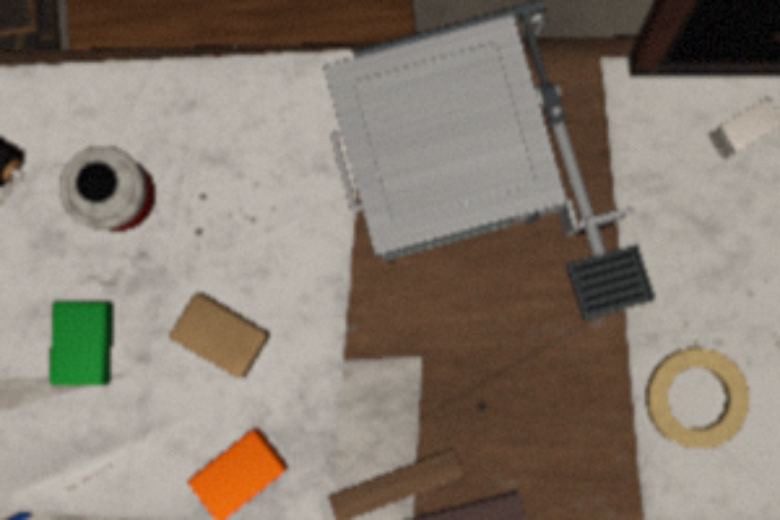

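View pics/crop_scene.png

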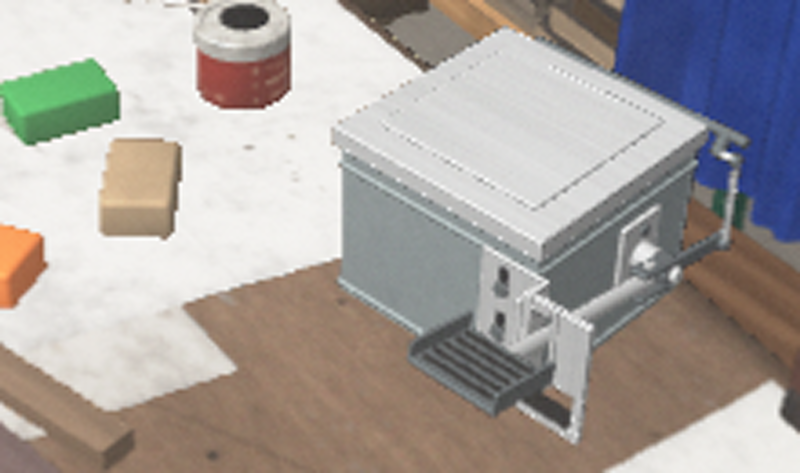

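Confirmed: the brown block, crop_scene (140,190), is plain cork. Bin yaw is about 14°, with the tread in front of the slot at crop_scene (480,360). Next, approach and feel for the tread.

```bash
cat >> h.py <<'E'
a=np.radians(13.8); BX=np.array([np.cos(a),np.sin(a),0]); BY=np.array([-np.sin(a),np.cos(a),0]); Z=np.array([0,0,1.])
PIV=np.array([.6188,.0303,.062]); ORG=PIV-.018*BX+.092*BY-.062*Z
def down(x): return np.c_[x,np.cross(-Z,x),-Z]
R0=down(BY)
def F(): return np.array(get_obs()["ft_force"])
def step(dv,n,stop,f0,speed=.02,log=True):
    """small steps dv until stop(force-f0) or n done"""
    for k in range(n):
        bot.move_l(np.array(P[0])+dv,speed=speed); P[0]=P[0]+dv
        o=get_obs(); f=np.array(o["ft_force"])-f0
        if log: print(k,round(o["time_s"],2),(P[0]*1000).round(1),"act",(np.array(o["tool_pos"])*1000).round(1),"f",[round(float(f@BX),1),round(float(f@BY),1),round(float(f[2]),1)])
        if stop(f): return True
    return False
P=[None]
E
python3 - <<'E'
from h import *
tr=np.array([.4655,-.0075,0])
q=tr+.2*Z
s=bot.solve_ik(q,R0); print(s, bot.solve_ik(tr+.045*Z-.03*BY,R0)); print(ORG)
effector.command_gripper(0,20)
bot.reach(q,R0); bot.move_l(tr+.115*Z,speed=.1); bot.wait(.2)
f0=F(); P[0]=tr+.115*Z; print(f0,get_obs()["time_s"],get_obs()["width"])
step(-.002*Z,14,lambda f:f[2]>1.5,f0)
bot.wait(.2);print(F()-f0,get_obs()["time_s"]); np.save("f0.npy",f0); np.save("P.npy",P[0])
E
```

```text
[-5.11110731e+00 -1.58120899e+01  9.25666442e+01 -2.54444375e-14
  1.03245446e+02 -1.08911107e+02] [-8.54466577e+00 -1.23377695e+01  1.05426315e+02 -2.54444375e-14
  8.69114541e+01 -1.12344666e+02]
[0.5793745  0.11535075 0.        ]
[ 0.47461346 -0.51618614 -1.05994844] 6.075 0.0005765467657875931
0 6.33 [465.5  -7.5 113. ] act [465.4  -7.5 112.9] f [-0.5, 0.7, 2.1]
[-0.49294173  0.11226656  0.27634306] 6.525
```

Run:
```python
from h import *
f0=np.load("f0.npy"); P[0]=np.load("P.npy")
step(-.003*Z,12,lambda f:f[2]>4,f0,.03)
step(-.004*Z,9,lambda f:f[2]>12,f0,.03)
bot.wait(.1);print(F()-f0,get_obs()["time_s"]); np.save("P.npy",P[0])
im,d=cams.get_image("scene"); save("press1",cv2.resize(im[150:360,250:500],(750,630)[:2] if 0 else (700,588)))
```

```text
0 6.78 [465.5  -7.5 110. ] act [465.3  -7.5 109.7] f [-0.5, 0.6, 0.7]
1 7.03 [465.5  -7.5 107. ] act [465.3  -7.5 106.7] f [-0.9, 0.9, 1.9]
2 7.28 [465.5  -7.5 104. ] act [465.4  -7.5 103.7] f [-0.6, 1.2, 1.2]
3 7.53 [465.5  -7.5 101. ] act [465.4  -7.5 100.7] f [-0.1, 0.7, 0.6]
4 7.78 [465.5  -7.5  98. ] act [465.4  -7.5  97.7] f [-0.5, 1.5, 1.4]
5 8.03 [465.5  -7.5  95. ] act [465.5  -7.4  94.9] f [-0.1, 0.3, 0.4]
6 8.28 [465.5  -7.5  92. ] act [465.6  -7.7  92.7] f [-2.1, 0.9, 5.8]
0 8.56 [465.5  -7.5  88. ] act [465.5  -7.7  88.7] f [-2.9, -0.2, 7.7]
1 8.84 [465.5  -7.5  84. ] act [465.5  -7.6  84.6] f [-3.7, -0.0, 8.0]
2 9.12 [465.5  -7.5  80. ] act [465.5  -7.7  80.6] f [-3.9, 0.7, 7.5]
3 9.41 [465.5  -7.5  76. ] act [465.4  -7.7  76.6] f [-3.8, 0.8, 7.4]
4 9.69 [465.5  -7.5  72. ] act [465.4  -7.6  72.5] f [-3.4, 1.1, 8.0]
5 9.97 [465.5  -7.5  68. ] act [465.3  -7.7  68.5] f [-3.1, -0.1, 7.2]
6 10.26 [465.5  -7.5  64. ] act [465.4  -7.7  64.6] f [-4.9, 0.4, 7.8]
7 10.54 [465.5  -7.5  60. ] act [465.5  -7.6  60.6] f [-3.9, 0.6, 7.7]
8 10.82 [465.5  -7.5  56. ] act [465.6  -7.6  56.6] f [-3.8, 1.7, 7.7]
[-4.39105332  0.19169584  8.05205839] 10.925
```

View pics/press1.png

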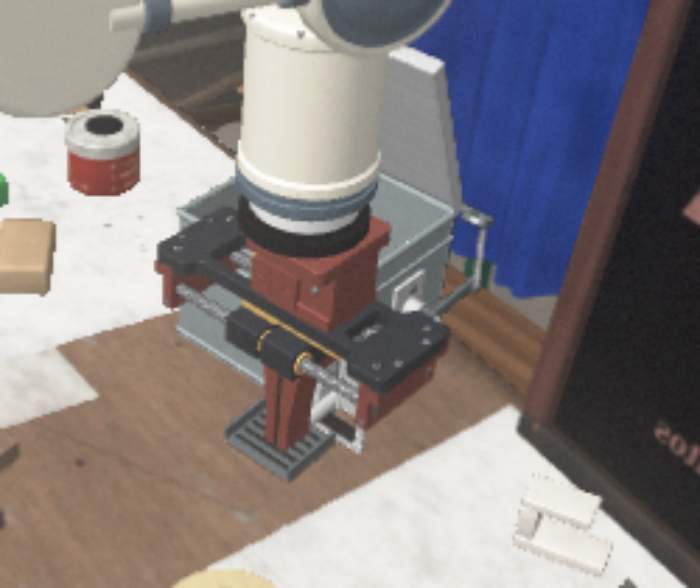

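The finger presses mid-tread (picture at 285,430), the lid is nearly open, and force is a steady 8 N. Next, find the stop and swing outward.

Run:
```python
from h import *
f0=np.load("f0.npy"); P[0]=np.load("P.npy")
hit=step(-.001*Z,27,lambda f:f[2]>12.5,f0,.02); print("stop",hit)
bot.wait(.1);print(F()-f0); np.save("P.npy",P[0])
if hit:
    np.save("Pstop.npy",P[0])
    r=step(-.002*BY,11,lambda f:abs(f@BY)>7 or f[2]>18,f0,.03); print("side",r)
    np.save("P.npy",P[0])
```

```text
0 11.22 [465.5  -7.5  55. ] act [465.6  -7.6  55.8] f [-2.9, 0.3, 7.8]
1 11.47 [465.5  -7.5  54. ] act [465.7  -7.6  54.8] f [-3.0, 0.6, 7.3]
2 11.72 [465.5  -7.5  53. ] act [465.8  -7.6  53.8] f [-3.5, 0.2, 7.9]
3 11.97 [465.5  -7.5  52. ] act [465.8  -7.6  52.9] f [-2.9, 1.3, 7.0]
4 12.22 [465.5  -7.5  51. ] act [465.9  -7.6  51.8] f [-2.2, 0.6, 7.5]
5 12.47 [465.5  -7.5  50. ] act [466.   -7.6  50.9] f [-2.9, 0.8, 6.7]
6 12.72 [465.5  -7.5  49. ] act [466.   -7.5  49.9] f [-2.5, 0.9, 8.0]
7 12.97 [465.5  -7.5  48. ] act [466.1  -7.5  48.9] f [-2.1, 1.2, 7.6]
8 13.22 [465.5  -7.5  47. ] act [466.1  -7.5  48. ] f [-1.5, 0.6, 7.5]
9 13.47 [465.5  -7.5  46. ] act [466.3  -7.6  47.2] f [-1.9, 0.5, 7.0]
10 13.72 [465.5  -7.5  45. ] act [466.3  -7.6  46.7] f [-4.1, 0.9, 11.0]
11 13.97 [465.5  -7.5  44. ] act [466.4  -7.6  46.4] f [-4.4, 1.3, 13.5]
stop True
[-4.50097485  0.51792204 14.6242063 ]
0 14.32 [466.   -9.4  44. ] act [466.9  -9.4  46.4] f [-5.4, 1.5, 14.8]
1 14.57 [466.5 -11.4  44. ] act [467.5 -11.3  46.4] f [-4.8, 1.8, 13.7]
2 14.82 [466.9 -13.3  44. ] act [468.1 -13.2  46.5] f [-3.7, 2.1, 13.2]
3 15.07 [467.4 -15.3  44. ] act [468.7 -15.1  46.5] f [-2.9, 1.4, 13.1]
4 15.32 [467.9 -17.2  44. ] act [469.3 -17.1  46.5] f [-3.9, 2.1, 12.3]
5 15.57 [468.4 -19.2  44. ] act [470.  -19.   46.6] f [-2.2, 1.3, 12.0]
6 15.82 [468.8 -21.1  44. ] act [470.7 -20.9  46.6] f [-1.5, 2.1, 12.6]
7 16.07 [469.3 -23.   44. ] act [471.4 -22.8  46.8] f [-0.5, 2.1, 12.4]
8 16.32 [469.8 -25.   44. ] act [472.  -24.7  46.7] f [0.3, 2.2, 11.4]
9 16.57 [470.3 -26.9  44. ] act [472.7 -26.6  46.8] f [1.2, 2.3, 11.5]
10 16.82 [470.7 -28.9  44. ] act [473.5 -28.5  46.9] f [1.7, 1.7, 11.6]
side False
```

Run:
```python
from h import *
f0=np.load("f0.npy"); P[0]=np.load("P.npy")
step(-.0005*Z,1,lambda f:f[2]>16,f0,.02)
r=step(-.0015*BY,16,lambda f:f@BY>6 or f[2]>18,f0,.03); print("side",r)
bot.wait(.1); print(F()-f0,get_obs()["time_s"])
np.save("P.npy",P[0])
im,d=cams.get_image("scene"); save("side1",cv2.resize(im[150:360,250:500],(700,588)))
```

```text
0 17.07 [470.7 -28.9  43.5] act [473.5 -28.4  46.7] f [1.7, 2.2, 12.6]
0 17.32 [471.1 -30.3  43.5] act [474.  -29.7  46.8] f [1.5, 4.0, 12.8]
1 17.57 [471.5 -31.8  43.5] act [474.5 -31.   46.8] f [2.5, 3.4, 13.2]
2 17.82 [471.8 -33.2  43.5] act [475.  -32.4  46.9] f [3.5, 4.8, 12.5]
3 18.07 [472.2 -34.7  43.5] act [475.4 -33.5  46.9] f [4.8, 4.6, 13.4]
4 18.32 [472.5 -36.1  43.5] act [475.3 -34.4  46.7] f [2.5, 6.8, 14.2]
side True
[ 0.81062196  7.40736616 13.11946872] 18.425
```

View pics/side1.png

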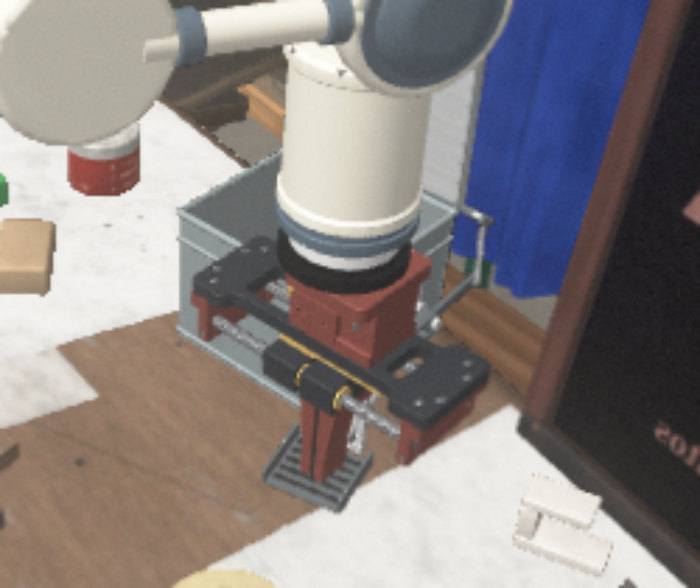

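The tread has swung out (picture at 320,475), 28 mm of travel with the end stop felt. Now let it up into the notch.

Run:
```python
from h import *
f0=np.load("f0.npy"); P[0]=np.load("P.npy")
r=step(.0015*Z,14,lambda f:f[2]<2.5,f0,.03); print("free",r)
np.save("P.npy",P[0])
if r:
    bot.move_l(P[0]+.09*Z,speed=.1); bot.wait(.1); print(F()-f0,get_obs()["time_s"])
    im,d=cams.get_image("scene"); 
    A,uv=cloud("scene",d,np.ones(d.shape,bool)); B=(A-ORG)@np.c_[BX,BY,Z]
    m=(abs(B[:,1])<.06)&(B[:,2]>.17)&(B[:,2]<.27)&(B[:,0]>-.02)&(B[:,0]<.1)
    print("lid x vs z",np.polyfit(B[m][:,2],B[m][:,0],1),m.sum(),B[m].min(0),B[m].max(0))
    m=(abs(B[:,0]+.141)<.04)&(abs(B[:,1]+.118)<.04)&(B[:,2]>.03)&(B[:,2]<.07); print("tread",np.median(B[m],0),m.sum())
    for l in("tread","lid_edge"):
        for r in pinpoint("scene",l)[:1]: print(l,r["conf"],(w("scene",r["position"])-ORG)@np.c_[BX,BY,Z])
    save("hook1",cv2.resize(im[150:360,250:500],(700,588)))
```

```text
0 18.73 [472.5 -36.1  45. ] act [474.8 -35.   47.3] f [3.3, 4.3, 9.4]
1 18.98 [472.5 -36.1  46.5] act [474.4 -35.2  48.4] f [1.6, 3.2, 8.7]
2 19.23 [472.5 -36.1  48. ] act [474.2 -35.3  49.7] f [0.8, 3.3, 8.2]
3 19.48 [472.5 -36.1  49.5] act [474.1 -35.4  51.1] f [0.9, 2.7, 8.4]
4 19.73 [472.5 -36.1  51. ] act [474.  -35.5  52.6] f [0.8, 3.0, 7.9]
5 19.98 [472.5 -36.1  52.5] act [473.9 -35.5  53.9] f [1.6, 3.0, 7.6]
6 20.23 [472.5 -36.1  54. ] act [473.  -36.   54.3] f [0.3, 0.7, 4.4]
7 20.48 [472.5 -36.1  55.5] act [472.1 -36.2  54.9] f [-1.3, -0.1, 1.2]
free True
[0.72370048 1.15322539 1.23583404] 21.625
lid x vs z [-0.31071991  0.11174428] 54 [ 0.02196618 -0.05993711  0.17147993] [0.05891977 0.05874382 0.26004093]
tread [-0.14079943 -0.11877598  0.05377858] 741
tread 0.76 [-0.13597744 -0.11896795  0.05936743]
```

View pics/hook1.png

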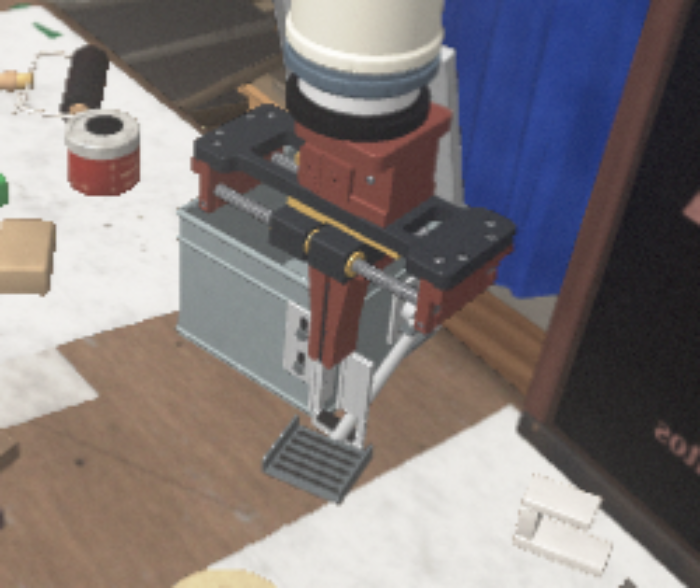

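Hooked: tread is 27 mm out at z≈56 mm and the lid stands at about 1.27 rad. Next, pick the cork block.

Run:
```python
from h import *
o=get_obs(); p=np.array(o["tool_pos"]); bot.move_l(np.array([p[0],p[1],.2]),speed=.15)
b=np.radians(147.37); Rb=down(np.array([np.cos(b),np.sin(b),0]))
c=np.array([.434,.305,0])
bot.reach(c+.12*Z,Rb); effector.command_gripper(.07,15)
bot.move_l(c+.004*Z,speed=.12); print(effector.command_gripper(0,15)); print(get_obs()["width"],get_obs()["time_s"])
bot.move_l(c+.2*Z,speed=.15); print(get_obs()["width"],get_obs()["time_s"],get_obs()["joint_positions"])
T=ORG-.027*BX+.005*BY
print(bot.solve_ik(T+.2*Z,R0),bot.solve_ik(T+.08*Z,R0))
im,d=cams.get_image("scene"); save("grasp",cv2.resize(im[100:370,180:500],(800,600)))
```

```text
False
0.04499064109970293 26.3917
0.0448756469891498 27.85 [ 3.14217114e+01 -5.66949775e+00  8.37962661e+01  1.22086657e-03
  1.01991023e+02 -1.15947857e+02]
[ 8.18749901e+00 -6.10337071e-01  7.87894677e+01 -2.54444375e-14
  1.01820869e+02 -9.56125010e+01] [ 8.18749901e+00  7.16662423e-01  8.96453536e+01 -2.54444375e-14
  8.96379839e+01 -9.56125010e+01]
```

View pics/grasp.png

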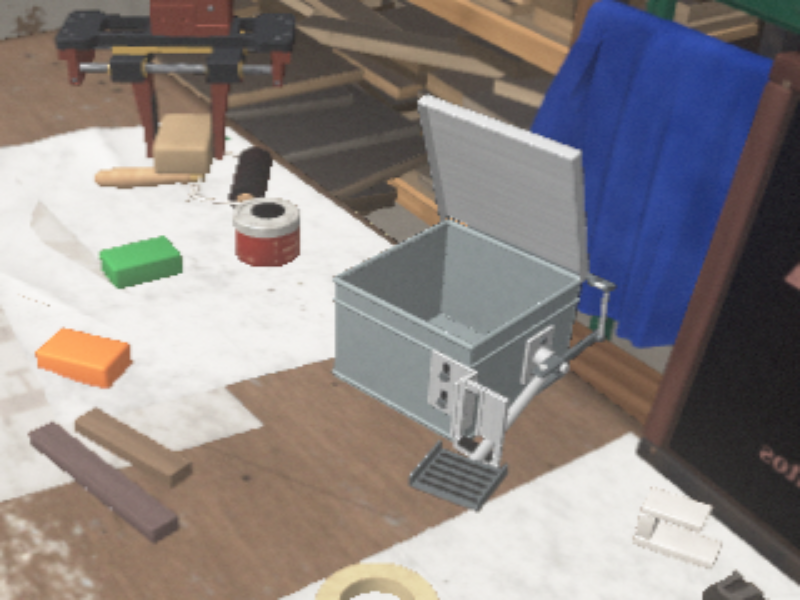

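The block is held at (185,140) and the lid stands open. Check the rim and lid clearances, then place it.

Run:
```python
from h import *
np.set_printoptions(precision=4,suppress=True)
for c in("scene","top"):
    im,d=cams.get_image(c); A,uv=cloud(c,d,np.ones(d.shape,bool)); B=(A-ORG)@np.c_[BX,BY,Z]
    m=(abs(B[:,1])<.05)&(B[:,2]>.113)&(B[:,2]<.124)&(B[:,0]<0)&(B[:,0]>-.1); print(c,"front rim x",m.sum(),np.percentile(B[m][:,0],[10,50,90]) if m.any() else 0)
    for s in(1,-1):
        m=(abs(B[:,0])<.04)&(B[:,2]>.113)&(B[:,2]<.124)&(abs(B[:,1]*s-.07)<.02); print(" rim y",s,m.sum(),np.percentile(B[m][:,1],[10,50,90]) if m.any() else 0)
    m=(abs(B[:,1])<.06)&(B[:,2]>.14)&(B[:,2]<.28)&(B[:,0]>-.02)&(B[:,0]<.1)
    if m.sum()>20: print(" lid",np.polyfit(B[m][:,2],B[m][:,0],1),B[m].min(0),B[m].max(0))
```

```text
scene front rim x 151 [-0.0736 -0.0718 -0.0695]
 rim y 1 121 [0.0682 0.0698 0.0725]
 rim y -1 97 [-0.0709 -0.0693 -0.0671]
 lid [-0.3083  0.1104] [ 0.0202 -0.06    0.14  ] [0.0686 0.0599 0.2657]
top front rim x 153 [-0.0729 -0.0708 -0.0684]
 rim y 1 125 [0.0708 0.0731 0.0755]
 rim y -1 136 [-0.0684 -0.0659 -0.0637]
 lid [-0.4023  0.1338] [ 0.021  -0.06    0.1408] [0.0717 0.06   0.2662]
```

Run:
```python
from h import *
T=ORG-.028*BX+.002*BY
q=ORG-.05*BX+.002*BY+.2*Z
bot.reach(q,R0); bot.move_l(T+.17*Z,speed=.15); bot.wait(.1); f0=F(); P[0]=T+.17*Z
r=step(-.015*Z,6,lambda f:np.linalg.norm(f)>5,f0,.08); print("contact",r)
if not r:
    effector.command_gripper(.058,15); bot.wait(.1)
    print(get_obs()["width"],F()-f0,get_obs()["time_s"])
    bot.move_l(T+.19*Z,speed=.15)
    bot.move_l(q-.05*BX,speed=.15)
print(get_obs()["time_s"])
im,d=cams.get_image("top"); save("placed",cv2.resize(im[130:330,220:440],(660,600)))
for r in pinpoint("top","cork_block"): print(r["conf"],(w("top",r["position"])-ORG)@np.c_[BX,BY,Z])
```

```text
0 29.73 [551.7 110.6 155. ] act [551.1 110.5 154.1] f [0.5, -0.3, -0.6]
1 30.06 [551.7 110.6 140. ] act [551.2 110.5 138.9] f [0.3, -1.0, -0.4]
2 30.39 [551.7 110.6 125. ] act [551.2 110.5 123.9] f [0.2, -1.0, 0.2]
3 30.73 [551.7 110.6 110. ] act [551.2 110.5 108.9] f [0.5, -0.2, -1.5]
4 31.06 [551.7 110.6  95. ] act [551.2 110.5  93.9] f [-0.0, 0.4, 0.1]
5 31.39 [551.7 110.6  80. ] act [551.2 110.5  79. ] f [-0.3, -0.4, -0.7]
contact False
0.058286435580155276 [ 0.11958105 -0.62460709 -1.04752485] 31.9333
33.45
0.83 [-0.0729943   0.33128808 -0.00383269]
0.59 [-0.21009292  0.23466403 -0.00088984]
```

View pics/placed.png

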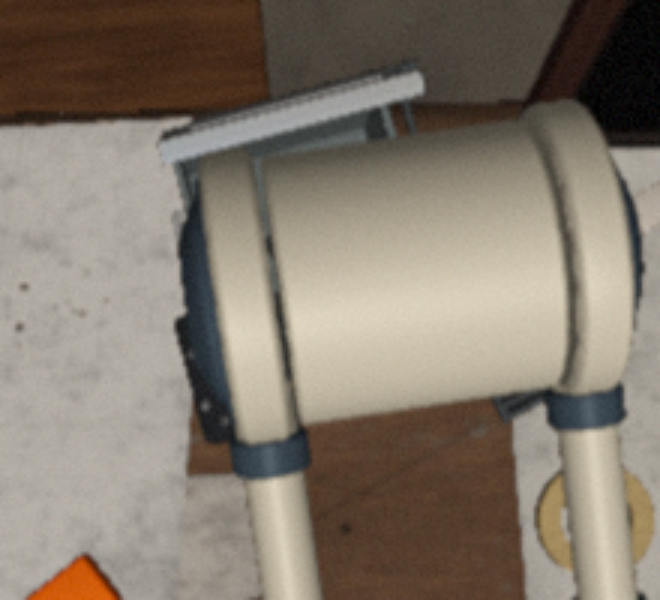

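Nothing left in the fingers, but the arm hides the bin in this view. I'll move over the hooked tread and check inside the bin from there.

Run:
```python
from h import *
tr=ORG-.143*BX-.119*BY
effector.command_gripper(0,20)
bot.reach(tr+.15*Z,R0); bot.move_l(tr+.075*Z,speed=.1); bot.wait(.2)
f0=F(); np.save("f0.npy",f0); P[0]=tr+.075*Z; np.save("P.npy",P[0]); print(P,get_obs()["time_s"])
im,d=cams.get_image("top")
A,uv=cloud("top",d,np.ones(d.shape,bool)); B=(A-ORG)@np.c_[BX,BY,Z]
brown=(im[uv[:,1],uv[:,0]].astype(int)@[1,0,-1])>25
m=(abs(B[:,0])<.068)&(abs(B[:,1])<.068)&(B[:,2]<.1)&brown; print("block px",m.sum(),B[m].mean(0) if m.any() else 0,B[m].min(0),B[m].max(0))
save("placed2",np.hstack([cv2.resize(im[130:330,240:440],(400,400)),cv2.resize(cams.get_image("scene")[0][180:340,270:430],(400,400))]))
```

```text
[array([ 0.46888778, -0.03432451,  0.075     ])] 36.225
block px 640 [-0.02777705  0.0019489   0.03652808] [-0.06036762 -0.0203187   0.03024351] [0.00559456 0.02383203 0.04173276]
```

View pics/placed2.png

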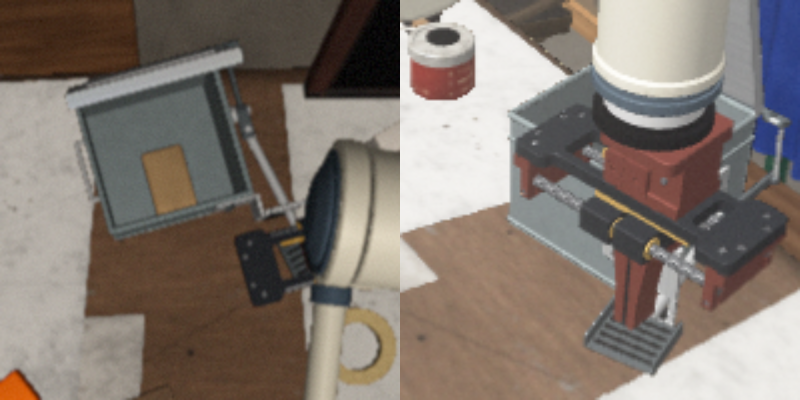

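The block lies flat in the bin at left panel (167,180), and the finger is over the hooked tread. Now press to the foot and move inward.

Run:
```python
from h import *
f0=np.load("f0.npy"); P[0]=np.load("P.npy")
step(-.004*Z,4,lambda f:f[2]>4,f0,.04)
step(-.002*Z,4,lambda f:f[2]>11.5,f0,.03,)
r=step(-.001*Z,16,lambda f:f[2]>12.5,f0,.02); print("stop",r)
if r:
    np.save("P.npy",P[0]); 
    s=step(.002*BY,12,lambda f:f@BY<-6 or f[2]>18 or f[2]<9,f0,.03); print("side",s)
np.save("P.npy",P[0]); bot.wait(.05); print(F()-f0,get_obs()["time_s"])
```

```text
0 36.58 [468.9 -34.3  71. ] act [468.6 -34.3  70.5] f [-1.6, 0.7, 0.3]
1 36.83 [468.9 -34.3  67. ] act [468.6 -34.3  66.6] f [-1.6, 0.4, -0.0]
2 37.08 [468.9 -34.3  63. ] act [468.7 -34.3  62.6] f [-1.4, -0.0, 0.6]
3 37.33 [468.9 -34.3  59. ] act [468.7 -34.3  58.6] f [-1.5, -0.0, 0.3]
0 37.58 [468.9 -34.3  57. ] act [468.8 -34.3  56.9] f [-0.8, -0.8, 0.5]
1 37.83 [468.9 -34.3  55. ] act [468.8 -34.3  54.8] f [-0.4, -0.3, 0.7]
2 38.08 [468.9 -34.3  53. ] act [469.2 -34.3  53.7] f [-2.7, 1.1, 4.7]
3 38.33 [468.9 -34.3  51. ] act [469.3 -34.3  51.9] f [-2.0, 0.9, 6.7]
0 38.58 [468.9 -34.3  50. ] act [469.4 -34.3  51. ] f [-3.5, 1.1, 7.0]
1 38.83 [468.9 -34.3  49. ] act [469.4 -34.3  50.1] f [-1.5, 0.3, 5.7]
2 39.08 [468.9 -34.3  48. ] act [469.5 -34.2  49.1] f [-1.7, 0.9, 6.6]
3 39.33 [468.9 -34.3  47. ] act [469.5 -34.2  48.1] f [-2.7, 1.2, 6.7]
4 39.58 [468.9 -34.3  46. ] act [469.6 -34.2  47.1] f [-1.7, 2.2, 5.6]
5 39.83 [468.9 -34.3  45. ] act [469.7 -34.2  46.5] f [-1.7, 0.5, 7.7]
6 40.08 [468.9 -34.3  44. ] act [469.8 -34.2  46.1] f [-3.3, 1.3, 11.7]
7 40.33 [468.9 -34.3  43. ] a
[... 297 characters left out ...]
 ] act [467.3 -28.2  45.6] f [-8.4, -3.8, 14.2]
4 41.58 [466.5 -24.6  43. ] act [466.6 -26.4  45.6] f [-10.1, -3.0, 14.9]
5 41.83 [466.  -22.7  43. ] act [466.  -24.6  45.5] f [-11.1, -3.2, 15.4]
6 42.08 [465.5 -20.7  43. ] act [465.4 -22.7  45.5] f [-12.1, -3.0, 15.0]
7 42.33 [465.1 -18.8  43. ] act [464.7 -20.8  45.5] f [-12.2, -3.9, 16.2]
8 42.58 [464.6 -16.8  43. ] act [464.2 -18.8  45.5] f [-12.8, -2.6, 17.3]
9 42.83 [464.1 -14.9  43. ] act [463.6 -16.9  45.4] f [-13.1, -4.1, 16.6]
10 43.08 [463.6 -13.   43. ] act [463.1 -14.9  45.4] f [-13.3, -3.4, 16.7]
11 43.33 [463.2 -11.   43. ] act [462.6 -13.   45.4] f [-13.5, -4.2, 16.4]
side False
[-11.82386298  -5.76773665  15.72617955] 43.375
```

Drag along the lever is adding up to about 21 N total. Ease off forward (−x) and slightly up before going on.

Run:
```python
from h import *
f0=np.load("f0.npy"); P[0]=np.load("P.npy")
step(-.001*BX+.0002*Z,3,lambda f:abs(f@BX)<4,f0,.02)
s=step(.0015*BY-.0001*BX,9,lambda f:f@BY<-7 or np.linalg.norm(f)>18.5 or f[2]<9,f0,.03); print("side",s)
np.save("P.npy",P[0]); bot.wait(.05); print(F()-f0,get_obs()["time_s"])
```

```text
0 43.62 [462.2 -11.3  43.2] act [462.5 -12.9  45.6] f [-8.0, -3.6, 14.2]
1 43.88 [461.2 -11.5  43.4] act [462.2 -12.7  45.8] f [-4.1, -2.7, 12.2]
2 44.12 [460.2 -11.7  43.6] act [461.9 -12.4  46. ] f [-1.6, -1.0, 9.9]
0 44.38 [459.8 -10.3  43.6] act [461.4 -10.7  45.9] f [-1.6, -1.9, 9.7]
1 44.62 [459.3  -8.9  43.6] act [461.   -9.3  45.9] f [-1.4, 0.0, 9.5]
2 44.88 [458.9  -7.4  43.6] act [460.5  -7.8  45.9] f [-0.6, -1.0, 10.6]
3 45.12 [458.4  -6.   43.6] act [460.1  -6.3  45.9] f [-1.4, -0.8, 9.6]
4 45.38 [458.   -4.6  43.6] act [459.8  -4.9  45.9] f [-0.7, -1.2, 9.2]
5 45.62 [457.5  -3.1  43.6] act [459.6  -4.3  46. ] f [-0.7, -3.4, 8.6]
side True
[ 0.21071834 -3.64381857  9.11781696] 45.675
```

The inner side is felt at 31 mm of travel. Ease up, checking that the lever follows.

Run:
```python
from h import *
f0=np.load("f0.npy"); P[0]=np.load("P.npy")
r=step(.002*Z,10,lambda f:f[2]<3,f0,.03)
print("lost",r)
if not r:
    r=step(.003*Z,20,lambda f:f[2]<2.,f0,.03); print("free",r)
np.save("P.npy",P[0]); print(F()-f0,get_obs()["time_s"])
```

```text
0 45.92 [457.5  -3.1  45.6] act [459.   -4.1  47.4] f [-1.2, -3.1, 7.1]
1 46.17 [457.5  -3.1  47.6] act [458.6  -3.8  49. ] f [-1.4, -2.9, 7.0]
2 46.42 [457.5  -3.1  49.6] act [458.3  -3.7  50.8] f [-1.5, -3.1, 6.9]
3 46.67 [457.5  -3.1  51.6] act [458.   -3.5  52.6] f [-1.7, -3.3, 6.7]
4 46.92 [457.5  -3.1  53.6] act [457.9  -3.5  54.5] f [-1.7, -3.0, 6.8]
5 47.17 [457.5  -3.1  55.6] act [457.7  -3.4  56.5] f [-1.9, -2.8, 6.7]
6 47.42 [457.5  -3.1  57.6] act [457.6  -3.3  58.4] f [-1.7, -3.0, 6.0]
7 47.67 [457.5  -3.1  59.6] act [457.6  -3.3  60.4] f [-1.8, -2.3, 6.3]
8 47.92 [457.5  -3.1  61.6] act [457.5  -3.3  62.4] f [-2.7, -1.6, 7.1]
9 48.17 [457.5  -3.1  63.6] act [457.5  -3.3  64.4] f [-3.2, -2.4, 6.9]
lost False
0 48.42 [457.5  -3.1  66.6] act [457.5  -3.2  67.5] f [-3.1, -2.2, 6.7]
1 48.67 [457.5  -3.1  69.6] act [457.5  -3.1  70.5] f [-3.0, -1.8, 6.5]
2 48.92 [457.5  -3.1  72.6] act [457.6  -3.   73.6] f [-2.3, -1.0, 5.9]
3 49.17 [457.5  -3.1  75.6] act [457.7  -3.   76.7] f [-2.3, -0.2, 6.3]
4 49.42 [457.5  -3.1  78.6] act [457.9  -2.9  79.8] f [-1.8, -1.0, 6.5]
5 49.67 [457.5  -3.1  81.6] act [458.   -2.9  82.8] f [-0.5, -0.5, 6.2]
6 49.92 [457.5  -3.1  84.6] act [458.1  -2.9  85.9] f [0.5, -0.3, 5.6]
7 50.17 [457.5  -3.1  87.6] act [458.2  -2.9  88.9] f [0.7, 0.0, 5.4]
8 50.42 [457.5  -3.1  90.6] act [458.1  -2.9  91.8] f [1.9, 0.5, 5.3]
9 50.67 [457.5  -3.1  93.6] act [458.   -3.   94.6] f [1.3, 0.6, 4.7]
10 50.92 [457.5  -3.1  96.6] act [456.6  -3.2  95.8] f [-0.7, -0.7, 1.4]
free True
[-0.47801703 -0.80198669  1.40886199] 50.925
```

Fully up at z≈96 mm. Retreat, check and hand in.

Run:
```python
from h import *
P[0]=np.load("P.npy")
bot.move_l(P[0]+.012*Z,speed=.04); bot.move_l(P[0]+.09*Z,speed=.12); bot.move_l(np.array([.40,-.05,.25]),speed=.2)
im,d=cams.get_image("scene"); A,uv=cloud("scene",d,np.ones(d.shape,bool)); B=(A-ORG)@np.c_[BX,BY,Z]
m=(abs(B[:,0])<.06)&(abs(B[:,1])<.06)&(B[:,2]>.1)&(B[:,2]<.3); 
print("lid z",np.percentile(B[m][:,2],[2,50,98]),"slope",np.polyfit(B[m][:,0],B[m][:,2],1)[0])
m=(abs(B[:,0]+.141)<.02)&(abs(B[:,1]+.092)<.022)&(B[:,2]>.05)&(B[:,2]<.13); print("tread",m.sum(),np.median(B[m],0) if m.any() else 0)
for l in("tread","ink_tin","tape_roll","height_gauge"):
    for r in pinpoint("scene",l)[:1]: print(l,r["conf"],w("scene",r["position"]))
print(get_obs()["time_s"],F()); save("final",cv2.resize(im[130:390,230:500],(623,600)))
```

```text
lid z [0.12078464 0.12413118 0.12644696] slope 0.013322200112658495
tread 304 [-0.1420182  -0.090932    0.09342776]
tread 0.91 [ 0.46704915 -0.00523987  0.09677219]
ink_tin 0.88 [0.55275112 0.39319165 0.00245678]
tape_roll 0.93 [ 0.37102657 -0.0891679   0.00153858]
height_gauge 0.64 [ 0.59609197 -0.14248231  0.0015238 ]
53.0667 [-0.31144714 -0.30188869 -0.4671625 ]
```

View pics/final.png

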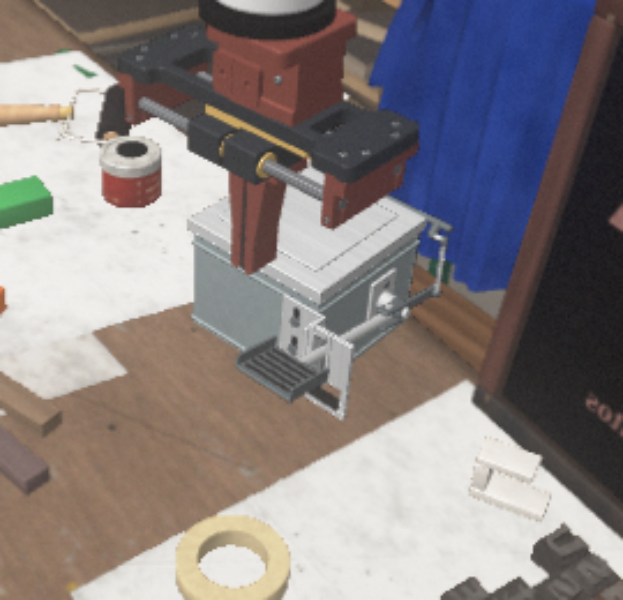

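The lid is shut, the tread is back at rest height in its slot (285,370), the gripper is clear and the bystanders are in place.

```bash
python3 -c "
from h import *
workorder.finish_job(); print(get_obs()['time_s'])"
```

```text
the job is handed in; nothing more can be done
the job is handed in; nothing more can be done
```

The job is done and handed in at about 53 s of the 67 s allowed. `finish_job` gives no verdict, so this rests on my own checks.

**What I did:** I pressed the lever to its stop (tool at about z = 46 mm), swung it 28 mm outward and let it up into the notch. The lid then stood open at about 1.27 rad. I put the plain brown cork block in, pressed the lever down again, moved it inward and eased it up at about 12 mm/s or less.

**Last checks:**
- **Block:** it lay flat in the bin at about (−28, 2) mm in the bin's frame. This was seen before the lid closed; I could not see it afterwards.
- **Lid:** shut and level, with a slope of 0.013 and its top at 124 mm.
- **Lever:** the tread is at 93–97 mm in its upright slot, which is its rest height. I had no direct joint reading to confirm the 0.02 rad limit.
- **Bystanders:** the tin, tape roll and gauge are within about 4 mm of where they started, which is within the camera's accuracy.
- **Robot:** the gripper is clear of everything.

**What went less well:** while unhooking, drag along the lever pushed the total force to a measured peak of about 21–22 N. That is under the 25 N limit but not "well under" it. I eased off, and the force stayed at about 10 N for the rest of the move.

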